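# Lever the flywheel crankcase up off its dowels

## Task

Two engine bases are stuck fast on their dowel plates, and each has a pry bar already set over a fulcrum block with its nose under the base's foot. Press down on the orange handle of the bar that belongs to the base carrying the big dark flywheel, so that this base is levered up by at least 8 mm, then let go and leave the bar lying over its fulcrum. Leave the other base, with the finned cylinder, down on its plate.

Things in the scene. Friction and masses are not known exactly. Their poses are not given: they have to be found in the camera images.
- flywheel_bar: Pry bar under the flywheel base: flat steel 26 mm wide, 8 thick, orange handle 106 x 28 x 16 mm at its free end, towards the robot. Origin: middle of its underside where it rests on the fulcrum's round crest, 26 mm above the bench. x runs along the bar to its nose (ends at +64 mm), z out of its top. It starts with the handle about 12 degrees up. An alike bar serves the other base.
- flywheel_bar_press (a point): Place to press: on the flat top of that bar's handle, mid-width, 185 mm from the fulcrum and 40 mm short of the free end; axes as the bar's. It starts about 80 mm above the bench. Pressing takes 10 to 20 N; at about 42 mm high the bar is level and the base about 10 mm up; at about 21 mm the handle's end meets the bench and the base is about 15 mm up, as far as it goes.
- flywheel_foot (a point): Middle of the top of the foot of the base with the flywheel (aluminium crankcase 145 x 135 mm, a dark cast disc of 136 mm diameter flat on top, 130 mm tall in all, 3 kg). 40 mm above the bench when seated; it rises straight up with the base, whose tight dowels hold it at any height it is levered to. The two stations stand side by side 0.3 to 0.6 m apart; either may be left or right.
- finned_foot (a point): The same point on the other engine base, which carries a square light-metal cylinder with cooling fins, 100 x 98 mm, and no flywheel; 40 mm above the bench when seated. It must stay seated.

How it is judged:
By the outcome, as a careful person would: the job done as asked, in the order asked, and still so for the second after the job is handed in, with the robot touching nothing.
It also fails if it takes over 35 s, if anything falls off the work surface, if the arm or the gripper's body presses on something with over 40 N, if the wrist force passes 120 N, or if a joint passes its speed limit or range.

## Robot

A 6-joint arm with a two-finger parallel gripper is mounted at the origin on the work surface. World frame = base frame: x ahead of the robot, y to its left, z up, the work surface at z = 0. Lengths are in m, angles in rad, forces in N, time in s.
With the tool pointing down it reaches from about 0.3 to 0.875 m from the base axis. Payload 6.4 kg.
Tool frame: the origin (TCP) lies on the centre line of the jaws, within the pads' length; the fingertips stand 11 mm ahead of it and the grasp point (between the pads) lies 8 mm behind it; x points along the fingers, y is the direction in which the jaws open and shut, and the axes are right-handed (so a half turn about x gives the same grasp; the last joint's range is limited). The gripper opens to 85 mm and grips with 20 to 120 N. Pads are 22 mm wide; open, the fingers measure 114 mm over their backs; the gripper's body (76 mm by 85 mm) begins 54 mm behind the grasp point. The pads swing forward as they close: fully open they stand 13 mm farther back than shut.
Start: joints at [0.915, 0.181, 1.607, -0, 1.354, -0.206], TCP at [0.25, 0.518, 0.242] pointing down, gripper open.
Joint ranges: [-2.99, 2.99], [-0.89, 2.07], [0.3, 2.58], [-1.14, 4.28], [0, 2.63], [-3.12, 3.12]. Speed limits (rad/s): [2.57, 2.57, 3.01, 3.14, 3.14, 3.14].

## Interface

Orientations are given as a unit quaternion [w, x, y, z].
In Python, from bench import ctrl, camera, hand_in gives the robot as it stands. The module is installed in compiled form; this text tells all that it offers.
- The arm moves only by the tool drive_tool, never from a script. Its argument "increments" is a list of rows, each a list of 7 numbers: the shift along the tool's x, y, z in m, then the turn, a rotation vector about the tool's x, y, z in degrees, then the gripper's target within -1 to 1 (fully open at 1, half-way at 0, shut at -1). In form: [[dx, dy, dz, rx, ry, rz, claw], ...]. A call has 1 to 10 rows; each row shifts and turns the commanded pose from where the row before left it, along the tool's axes as they then stand; what a row does not reach is not made up. A row lasts 1/8 s, in which the tool goes at most 62.5 mm and 10.7 degrees, less where a joint would pass 70% of its speed; a pose out of reach is approached as far as the arm can. A call is refused whole if a number of a shift passes 0.0625 or a number of a turn 10.7, either way. A call with a gripper value outside its range is refused whole. The fingers move at their own pace and stop on an object; the grip force is fixed at half the most. Time passes only in rows, so rows that do not move let the fingers close. It gives the time, the measured TCP pose, the force and the opening at its end, in the units of the state.
- ctrl.get_obs(): the state, without advancing time (a new reading comes with each control period).
- camera(name): name is "side" or "top"; returns a dict with "img" (480x640x3 uint8, red, green, blue), "depth" (480x640 float32, m along the optical axis (not along the pixel's ray), 0 where there is no reading), "fx", "fy", "cx", "cy" (pixels), "world_from_camera" (4x4, takes a point from camera to world coordinates). Camera axes: x right, y down, z forward; pixel columns grow to the right and rows downward; lengths in m; the calibration is good to about 2 mm. A picture is of the moment at which its call begins.
- hand_in(): hands the job in, once; it reports no verdict.
The state is a dict: "time_s": time; "q": joint angles; "dq": joint speeds; "joint_efforts": joint torques, N m; "eef_pos": TCP position; "eef_rot": TCP orientation; "wrist_force": force on the tool from outside, world axes, zero at the start; "torque": the same for the moment, N m; "opening": opening from 0.0 (shut) to 1.0 (fully open).
Only numpy, scipy, OpenCV 4.12 (cv2) and the standard library are available. Lean on these libraries where they do the work, as an engineer would, in place of code of your own. Each camera call takes 0.05 s, during which the arm holds its last target.

## Working session

There is one attempt and no reset: what is moved stays moved. The work goes in short steps, Python scripts to look and compute and a tool call to move; the robot and the scene stay as the last step left them, time stands still between calls to the robot, and variables do not carry over. Pictures are saved under pics/ and viewed, and the job is handed in when it is done.

Besides the shell and the picture viewer there is one more tool, called after "Call:" by a JSON object that holds its "method" and its "body", one argument or row to a line. drive_tool: Moves the arm, as the interface text tells. Its arguments: {"type":"object","properties":{"increments":{"type":"array","items":{"type":"array","items":{"type":"number"}}}},"required":["increments"]}

```bash
mkdir -p pics
python3 - <<'E'
from bench import ctrl,camera
import cv2,numpy as np
for n in("top","side"):
    c=camera(n); cv2.imwrite(f"pics/{n}0.png",c["img"][:,:,::-1]); np.savez(f"{n}0.npz",**c)
    print(n,c["fx"],c["cx"],c["cy"],c["world_from_camera"].round(3))
o=ctrl.get_obs();print({k:np.round(v,3) for k,v in o.items()})
E
```

```text
top 445.1235707272378 314.43386890171274 236.98708522371365 [[ 0.045 -0.977  0.209  0.431]
 [-0.999 -0.045  0.004 -0.046]
 [ 0.005 -0.209 -0.978  0.889]
 [ 0.     0.     0.     1.   ]]
side 495.5302152945551 323.74362249028064 230.33303726129702 [[ 0.82  -0.32   0.474  0.005]
 [-0.571 -0.489  0.659 -0.838]
 [ 0.021 -0.811 -0.584  0.803]
 [ 0.     0.     0.     1.   ]]
{'time_s': np.float64(0.1), 'q': array([ 0.915,  0.181,  1.608, -0.   ,  1.354, -0.206]), 'dq': array([ 0.001, -0.002, -0.002, -0.001, -0.001, -0.001]), 'joint_efforts': array([-0.0000e+00, -4.4587e+01, -3.5224e+01, -0.0000e+00,  4.0000e-03,
       -0.0000e+00]), 'eef_pos': array([0.25 , 0.517, 0.241]), 'eef_rot': array([ 0.689,  0.157,  0.69 , -0.158]), 'wrist_force': array([-0.049, -0.17 , -0.466]), 'torque': array([-0.035,  0.018, -0.009]), 'opening': np.float64(1.0)}
```

View pics/top0.png

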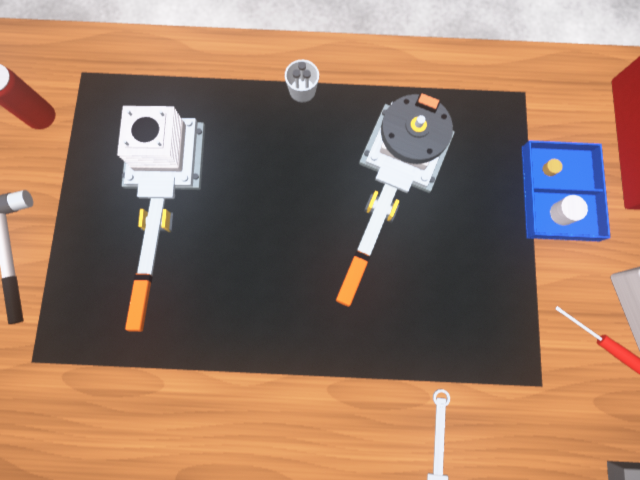

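View pics/side0.png

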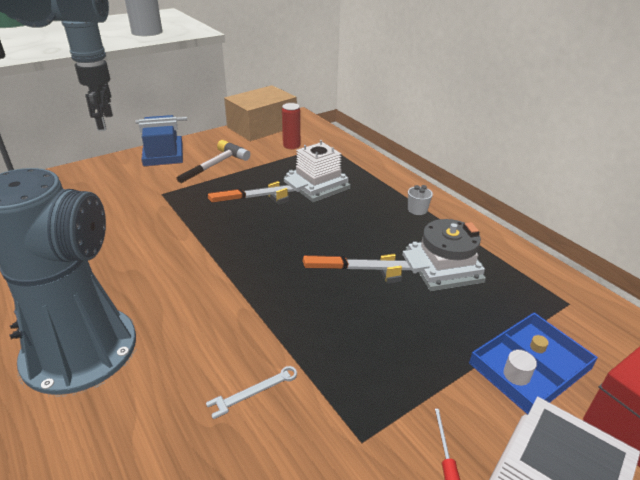

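The top view shows the flywheel base at right (~(417,128)), its bar running down-left to the orange handle at (352,281). The finned base is at left, with its handle at (138,305). Next I'll measure the right handle.

```bash
cat > h.py <<'E'
import numpy as np,cv2
def cloud(c):
    d=c["depth"];v,u=np.mgrid[:480,:640]
    P=np.stack([(u-c["cx"])/c["fx"]*d,(v-c["cy"])/c["fy"]*d,d],-1)
    T=c["world_from_camera"];return P@T[:3,:3].T+T[:3,3]
def handle(c,box):
    W=cloud(c);hsv=cv2.cvtColor(np.ascontiguousarray(c["img"]),cv2.COLOR_RGB2HSV)
    m=(cv2.inRange(hsv,(5,150,120),(20,255,255))>0)&(c["depth"]>0)
    b=np.zeros_like(m);u0,v0,u1,v1=box;b[v0:v1,u0:u1]=1
    m=cv2.erode((m&b).astype(np.uint8),np.ones((3,3)))>0
    P=W[m]
    return P
E
python3 - <<'E'
from h import *
for n,bx in(("top",(325,245,380,315)),("side",(295,245,355,280))):
    c=np.load(f"{n}0.npz");P=handle(c,bx)
    m=P.mean(0);U,S,V=np.linalg.svd(P-m,full_matrices=False)
    a=V[0]*np.sign(V[0][0]);t=(P-m)@a
    print(n,len(P),m.round(4),a.round(3),"pitch",np.degrees(np.arcsin(a[2])),"yaw",np.degrees(np.arctan2(a[1],a[0])),t.min(),t.max(),P.min(0).round(3),P.max(0).round(3),"n",V[2].round(3),S.round(4))
    print((m+a*t.min()).round(3),(m+a*t.max()).round(3))
c=np.load("top0.npz");W=cloud(c)
for u,v in((390,190),(375,228),(398,180),(384,204),(365,253),(352,281),(371,205),(397,207)):print(u,v,W[v,u].round(4))
E
```

```text
top 601 [ 0.5257 -0.1132  0.0776] [ 0.918 -0.349 -0.189] pitch -10.919996029954403 yaw -20.803564807706888 -0.04262036315771807 0.046962119782581406 [ 0.482 -0.14   0.066] [ 0.572 -0.088  0.088] n [-0.174  0.075 -0.982] [0.6477 0.1745 0.0403]
[ 0.487 -0.098  0.086] [ 0.569 -0.13   0.069]
side 340 [ 0.521  -0.1188  0.0766] [ 0.918 -0.344 -0.196] pitch -11.293264342885518 yaw -20.52882951785543 -0.04365707816176782 0.04699742633317146 [ 0.478 -0.141  0.06 ] [ 0.566 -0.09   0.088] n [-0.092  0.295 -0.951] [0.4729 0.1404 0.0536]
[ 0.481 -0.104  0.085] [ 0.564 -0.135  0.067]
390 190 [ 0.7195 -0.1904  0.028 ]
375 228 [ 0.6349 -0.159   0.0448]
398 180 [ 0.7369 -0.204   0.0409]
384 204 [ 0.6878 -0.1777  0.0335]
365 253 [ 0.581  -0.1384  0.0647]
352 281 [ 0.5256 -0.1143  0.0777]
371 205 [ 0.6819 -0.1507  0.0422]
397 207 [ 0.6876 -0.2067  0.0173]
```

Run:
```python
import cv2
a=cv2.imread("pics/top0.png")[80:320,310:470];cv2.imwrite("pics/topc.png",cv2.resize(a,None,fx=2.5,fy=2.5,interpolation=cv2.INTER_CUBIC))
```

```text
(no output)
```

View pics/topc.png

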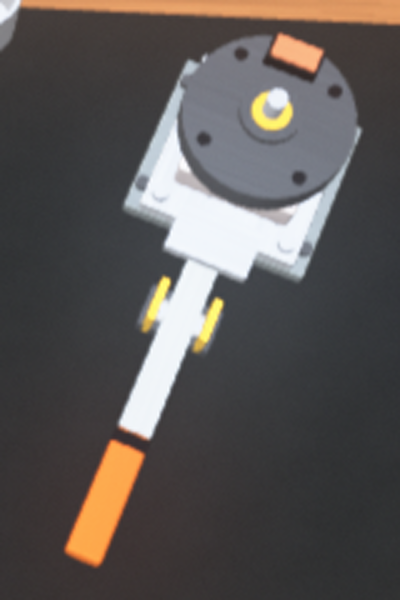

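```bash
cat >> h.py <<'E'
from scipy.spatial.transform import Rotation as R
def Rq(q): return R.from_quat(np.r_[q[1:],q[0]])
def st():
    from bench import ctrl
    o=ctrl.get_obs();return o,Rq(o["eef_rot"])
def plan(target,yaw):
    # tool x down, tool y along heading yaw (or opposite)
    o,r=st();best=None
    for s in(0,np.pi):
        y=np.array([np.cos(yaw+s),np.sin(yaw+s),0]);x=np.array([0,0,-1.]);M=R.from_matrix(np.c_[x,y,np.cross(x,y)])
        rv=(r.inv()*M).as_rotvec(degrees=True)
        print("rotvec",rv.round(2),"shift now-frame",r.inv().apply(target-o["eef_pos"]).round(4),"after-frame",M.inv().apply(target-o["eef_pos"]).round(4))
    print(o["time_s"],o["eef_pos"].round(4),r.as_matrix().round(3),o["wrist_force"].round(2),o["q"].round(3))
E
python3 - <<'E'
from h import *
plan(np.array([.52,-.112,.125]),np.radians(-20.7))
E
```

```text
rotvec [8.493e+01 5.000e-02 9.000e-02] shift now-frame [ 0.117  -0.4491  0.5171] after-frame [0.1165 0.4754 0.4932]
rotvec [-9.507e+01 -9.000e-02  6.000e-02] shift now-frame [ 0.117  -0.4491  0.5171] after-frame [ 0.1165 -0.4754 -0.4932]
0.1 [0.2497 0.5174 0.2415] [[-0.001  0.435  0.901]
 [-0.001  0.901 -0.435]
 [-1.    -0.002 -0.   ]] [-0.05 -0.17 -0.47] [ 0.915  0.181  1.608 -0.     1.354 -0.206]
```

Call:
{"method": "drive_tool", "body": {
  "increments": [
    [0,-0.03,0.0345,0,0,0,-1],
    [0,-0.03,0.0345,0,0,0,-1],
    [0,-0.03,0.0345,0,0,0,-1],
    [0,-0.03,0.0345,0,0,0,-1],
    [0,-0.03,0.0345,0,0,0,-1],
    [0,-0.03,0.0345,0,0,0,-1],
    [0,-0.03,0.0345,0,0,0,-1],
    [0,-0.03,0.0345,0,0,0,-1],
    [0,-0.03,0.0345,0,0,0,-1],
    [0,-0.03,0.0345,0,0,0,-1]
  ]
}}

```text
time_s: 1.35
eef_pos: [0.4304, 0.0963, 0.2421]
eef_rot: [0.689, 0.158, 0.689, -0.158]
wrist_force: [0.6, 0.3, -0.6]
opening: -0.001
```

Call:
{"method": "drive_tool", "body": {
  "increments": [
    [0,0,0,8.5,0,0,-1],
    [0,0,0,8.5,0,0,-1],
    [0,0,0,8.5,0,0,-1],
    [0,0,0,8.5,0,0,-1],
    [0,0,0,8.5,0,0,-1],
    [0,0,0,8.5,0,0,-1],
    [0,0,0,8.5,0,0,-1],
    [0,0,0,8.5,0,0,-1],
    [0,0,0,8.5,0,0,-1],
    [0,0,0,8.5,0,0,-1]
  ]
}}

```text
time_s: 2.6
eef_pos: [0.4299, 0.0977, 0.2419]
eef_rot: [-0.4, -0.583, -0.4, 0.583]
wrist_force: [-0.1, -0.2, 0.4]
opening: -0.004
```

Run:
```python
from h import *
plan(np.array([.52,-.112,.125]),np.radians(-20.7))
```

```text
rotvec [-0.35  0.02  0.04] shift now-frame [0.1169 0.1595 0.1633] after-frame [0.1169 0.1584 0.1643]
rotvec [ 1.7965e+02  7.0000e-02 -2.0000e-02] shift now-frame [0.1169 0.1595 0.1633] after-frame [ 0.1169 -0.1584 -0.1643]
2.6 [0.4299 0.0977 0.2419] [[-0.001  0.933 -0.359]
 [ 0.    -0.359 -0.933]
 [-1.    -0.001  0.   ]] [-0.09 -0.24  0.37] [-0.047 -0.131  1.927 -0.     1.347  0.32 ]
```

Call:
{"method": "drive_tool", "body": {
  "increments": [
    [0,0.0265,0.0273,0,0,0,-1],
    [0,0.0265,0.0273,0,0,0,-1],
    [0,0.0265,0.0273,0,0,0,-1],
    [0,0.0265,0.0273,0,0,0,-1],
    [0,0.0265,0.0273,0,0,0,-1],
    [0,0.0265,0.0273,0,0,0,-1],
    [0.04,0,0,0,0,0,-1],
    [0.04,0,0,0,0,0,-1],
    [0.037,0,0,0,0,0,-1],
    [0,0,0,0,0,0,-1]
  ]
}}

```text
time_s: 3.85
eef_pos: [0.5182, -0.1107, 0.1221]
eef_rot: [-0.399, -0.581, -0.404, 0.583]
wrist_force: [0.1, -0.2, 0.1]
opening: 0.001
```

Run:
```python
from h import *
from bench import camera
plan(np.array([.52,-.112,.09]),np.radians(-20.7))
for n,s in(("top",np.s_[80:320,280:480]),("side",np.s_[130:300,250:500])):
    c=camera(n); np.savez(f"{n}1.npz",**c);cv2.imwrite(f"pics/{n}1.png",cv2.resize(c["img"][s][:,:,::-1],None,fx=2.5,fy=2.5,interpolation=cv2.INTER_CUBIC))
```

```text
rotvec [-0.08 -0.03  0.43] shift now-frame [0.0321 0.0024 0.0006] after-frame [0.0321 0.0022 0.0005]
rotvec [1.7992e+02 6.8000e-01 5.0000e-02] shift now-frame [0.0321 0.0024 0.0006] after-frame [ 0.0321 -0.0022 -0.0005]
3.85 [ 0.5182 -0.1107  0.1221] [[-0.007  0.935 -0.355]
 [ 0.003 -0.355 -0.935]
 [-1.    -0.008 -0.001]] [ 0.14 -0.15  0.08] [-0.435  0.229  1.814  0.     1.106 -0.072]
```

View pics/top1.png

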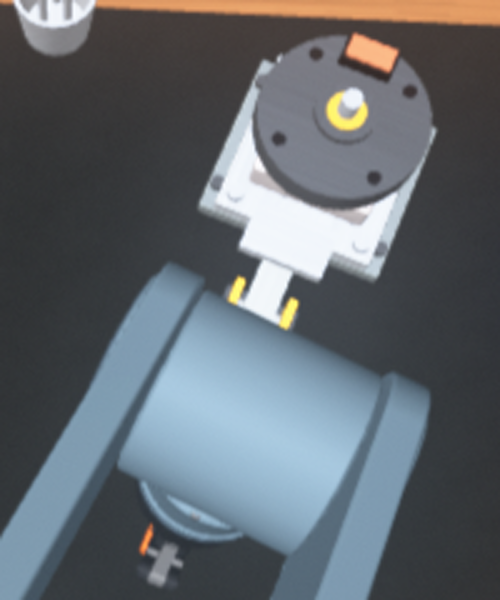

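View pics/side1.png

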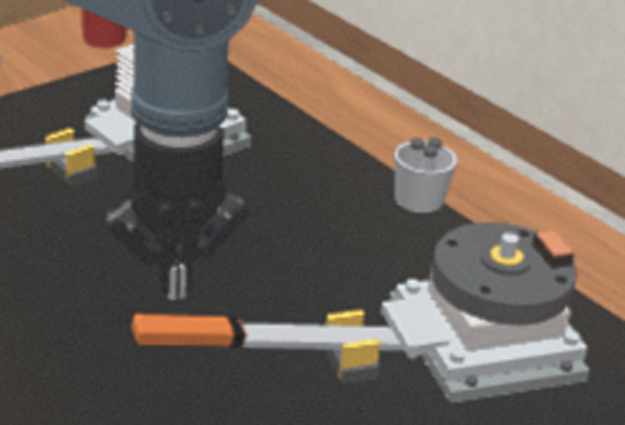

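Call:
{"method": "drive_tool", "body": {
  "increments": [
    [0.01,0,0,0,0,0,-1],
    [0.01,0,0,0,0,0,-1],
    [0.006,0,0,0,0,0,-1],
    [0.004,0,0,0,0,0,-1],
    [0.004,-0.001,0,0,0,0,-1],
    [0.004,-0.001,0,0,0,0,-1]
  ]
}}

```text
time_s: 4.7
eef_pos: [0.5195, -0.1114, 0.0882]
eef_rot: [0.402, 0.582, 0.401, -0.582]
wrist_force: [-3.7, 2.8, 17.2]
opening: 0.002
```

Run:
```python
from h import *
from bench import camera
plan(np.array([.52,-.112,.09]),np.radians(-20.7))
for n,s in(("side",np.s_[180:300,280:500]),):
    c=camera(n); np.savez(f"{n}2.npz",**c);cv2.imwrite(f"pics/{n}2.png",cv2.resize(c["img"][s][:,:,::-1],None,fx=3.5,fy=3.5,interpolation=cv2.INTER_CUBIC))
```

```text
rotvec [-0.07  0.01 -0.07] shift now-frame [-0.0018  0.0007  0.0004] after-frame [-0.0018  0.0007  0.0004]
rotvec [ 1.7993e+02 -1.0000e-01 -1.0000e-02] shift now-frame [-0.0018  0.0007  0.0004] after-frame [-0.0018 -0.0007 -0.0004]
4.7 [ 0.5195 -0.1114  0.0882] [[ 0.001  0.935 -0.355]
 [-0.001 -0.355 -0.935]
 [-1.     0.001  0.   ]] [-3.69  2.81 17.19] [-0.435  0.28   1.833 -0.     1.028 -0.072]
```

View pics/side2.png

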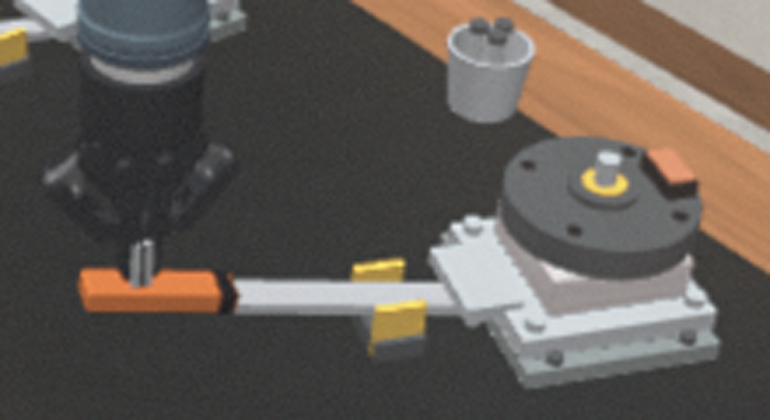

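The fingertips sit on the middle of the handle top at crop (142,280), with 17 N of contact force. I'll press on along the handle's arc.

Call:
{"method": "drive_tool", "body": {
  "increments": [
    [0.005,-0.0015,0,0,0,0,-1],
    [0.005,-0.001,0,0,0,0,-1],
    [0.005,-0.001,0,0,0,0,-1],
    [0.005,-0.001,0,0,0,0,-1],
    [0,0,0,0,0,0,-1]
  ]
}}

```text
time_s: 5.38
eef_pos: [0.5155, -0.1098, 0.069]
eef_rot: [0.402, 0.582, 0.401, -0.582]
wrist_force: [-3.8, 2.2, 15.0]
opening: 0.003
```

Call:
{"method": "drive_tool", "body": {
  "increments": [
    [0.005,-0.001,0,0,0,0,-1],
    [0.005,-0.001,0,0,0,0,-1],
    [0.005,-0.0005,0,0,0,0,-1],
    [0.005,-0.0005,0,0,0,0,-1],
    [0,0,0,0,0,0,-1]
  ]
}}

```text
time_s: 6.0
eef_pos: [0.5134, -0.1091, 0.0494]
eef_rot: [0.403, 0.582, 0.401, -0.581]
wrist_force: [-3.1, 1.6, 15.7]
opening: -0.002
```

Run:
```python
from h import *
from bench import camera
for n,s in(("side",np.s_[180:300,280:500]),):
    c=camera(n); np.savez(f"{n}3.npz",**c);cv2.imwrite(f"pics/{n}3.png",cv2.resize(c["img"][s][:,:,::-1],None,fx=3.5,fy=3.5,interpolation=cv2.INTER_CUBIC))
c3=camera("top");np.savez("top3.npz",**c3)
a=np.load("top0.npz");A=cloud(a);B=cloud(c3)
for u,v in((396,174),(394,178),(400,180),(402,176),(410,112),(430,150),(420,150)):print(u,v,A[v,u].round(4),B[v,u].round(4))
```

```text
396 174 [ 0.75   -0.2002  0.0394] [ 0.7468 -0.1986  0.0479]
394 178 [ 0.7413 -0.1962  0.0395] [ 0.7384 -0.1948  0.0474]
400 180 [ 0.7367 -0.2078  0.0421] [ 0.7346 -0.2067  0.0478]
402 176 [ 0.7472 -0.2128  0.037 ] [ 0.7436 -0.2109  0.0467]
410 112 [ 0.8553 -0.2155  0.0991] [ 0.8494 -0.2131  0.1101]
430 150 [ 0.7778 -0.253   0.101 ] [ 0.7736 -0.2505  0.1105]
420 150 [ 0.7773 -0.2342  0.1002] [ 0.7728 -0.2318  0.1104]
```

View pics/side3.png

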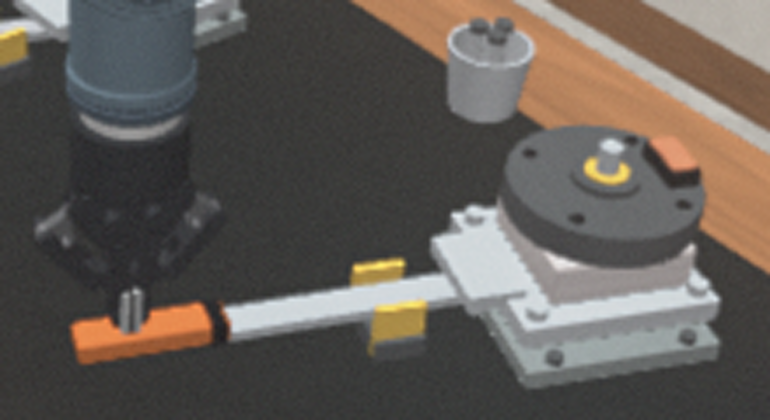

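The base is clear of its plate, up about 9–10 mm. I'll press a little further for margin, then lift straight off.

Call:
{"method": "drive_tool", "body": {
  "increments": [
    [0.004,0,0,0,0,0,-1],
    [0.004,0,0,0,0,0,-1],
    [0,0,0,0,0,0,-1],
    [0,0,0,0,0,0,-1]
  ]
}}

```text
time_s: 6.6
eef_pos: [0.5132, -0.109, 0.0415]
eef_rot: [0.403, 0.582, 0.401, -0.581]
wrist_force: [-6.3, 2.5, 17.5]
opening: 0.001
```

Call:
{"method": "drive_tool", "body": {
  "increments": [
    [-0.003,0,0,0,0,0,-1],
    [-0.006,0,0,0,0,0,-1],
    [-0.01,0,0,0,0,0,-1],
    [-0.02,0,0,0,0,0,-1],
    [-0.04,0,0,0,0,0,-1],
    [-0.04,0,0,0,0,0,-1],
    [-0.04,0,0,0,0,0,-1],
    [0,0,0,0,0,0,-1]
  ]
}}

```text
time_s: 7.6
eef_pos: [0.5141, -0.1094, 0.2024]
eef_rot: [0.404, 0.583, 0.399, -0.581]
wrist_force: [0.5, 0.6, -0.7]
opening: -0.001
```

Run:
```python
from h import *
from bench import camera
c=camera("side"); np.savez("side4.npz",**c);cv2.imwrite("pics/side4.png",c["img"][:,:,::-1])
c3=camera("top");np.savez("top4.npz",**c3);cv2.imwrite("pics/top4.png",c3["img"][:,:,::-1])
A=cloud(np.load("top0.npz"));B=cloud(c3)
for nm,u0,v0,u1,v1 in(("flyfoot",392,172,404,180),("disc",395,138,435,152),("finfoot",146,180,166,190),("fincyl",125,112,135,160)):
    print(nm,*[np.median(X[v0:v1,u0:u1].reshape(-1,3),0).round(4) for X in(A,B)])
S0=cloud(np.load("side0.npz"));S=cloud(c)
for nm,u0,v0,u1,v1 in(("flyfoot",412,252,426,260),("disc",430,230,442,240),("finfoot",290,176,302,182)):
    print(nm,*[np.median(X[v0:v1,u0:u1].reshape(-1,3),0).round(4) for X in(S0,S)])
```

```text
flyfoot [ 0.747  -0.2025  0.0398] [ 0.7425 -0.2007  0.0514]
disc [ 0.7881 -0.2238  0.0997] [ 0.7825 -0.221   0.1118]
finfoot [0.7051 0.2803 0.0397] [0.7049 0.2798 0.0401]
fincyl [0.7721 0.3102 0.1171] [0.772  0.3103 0.1171]
flyfoot [ 0.7587 -0.1927  0.0399] [ 0.7469 -0.2032  0.0528]
disc [ 0.791  -0.208   0.1004] [ 0.7774 -0.2186  0.1124]
finfoot [0.7066 0.2942 0.0409] [0.6877 0.2856 0.0435]
```

View pics/side4.png

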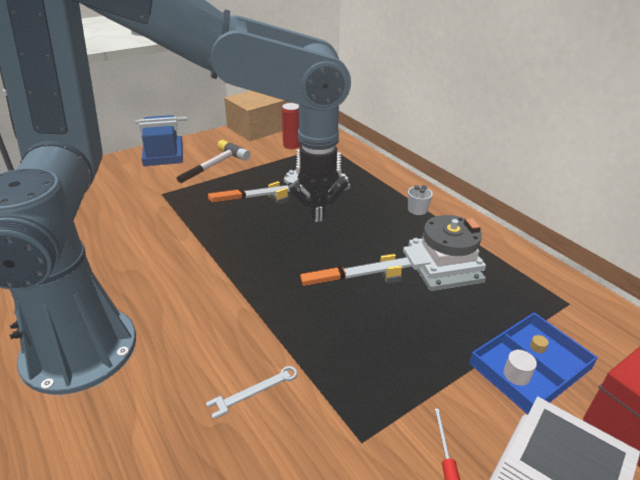

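View pics/top4.png

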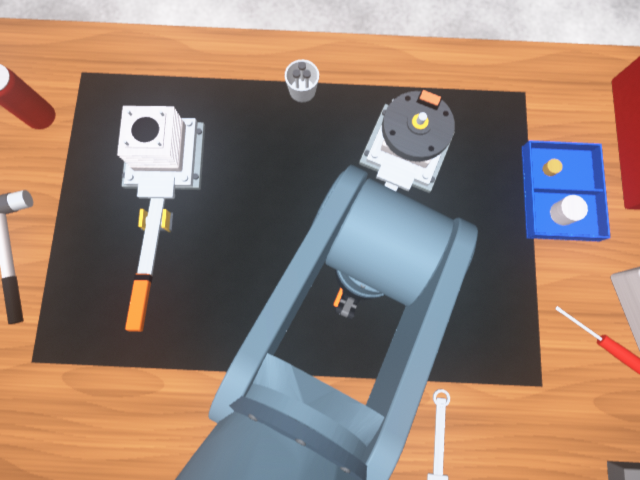

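Call:
{"method": "drive_tool", "body": {
  "increments": [
    [0,0,0,0,0,0,-1],
    [0,0,0,0,0,0,-1],
    [0,0,0,0,0,0,-1],
    [0,0,0,0,0,0,-1],
    [0,0,0,0,0,0,-1],
    [0,0,0,0,0,0,-1]
  ]
}}

```text
time_s: 8.45
eef_pos: [0.5119, -0.1085, 0.1983]
eef_rot: [-0.402, -0.582, -0.402, 0.582]
wrist_force: [0.1, 0.1, 0.2]
opening: 0.001
```

Run:
```python
from h import *
from bench import camera,hand_in,ctrl
c3=camera("top");B=cloud(c3)
for nm,u0,v0,u1,v1 in(("flyfoot",392,172,404,180),("disc",395,138,435,152),("finfoot",146,180,166,190)):
    print(nm,np.median(B[v0:v1,u0:u1].reshape(-1,3),0).round(4))
print(ctrl.get_obs()["wrist_force"].round(2))
hand_in()
```

```text
flyfoot [ 0.7421 -0.201   0.052 ]
disc [ 0.7825 -0.2209  0.1117]
finfoot [0.7049 0.28   0.0401]
[ 0.82 -0.39 -0.13]
the job is handed in; nothing more can be done
```

The flywheel base is levered up about 12 mm and staying there, and the job is handed in at about 8.5 s. I pressed the orange handle of its bar (the right-hand station) with the closed fingertips. I followed the handle's arc down until the tips were about 30 mm above the bench, then lifted straight off. The highest vertical force I read was 17.5 N.

**Flywheel base:** about 0.85 s after letting go, the foot stood at 52 mm (40 mm when seated). The disc had risen by the same 12 mm.

**Finned base:** its foot is unchanged at 40 mm in the top view. The side view gave 43.5 mm for that point, but the arm was in front of it, so I did not count that reading.

**Bar and robot:** the bar lies over its fulcrum, and the wrist force is near zero, so the robot is touching nothing.

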